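Roll the castor caddy into its bay and set the brake

TASK

Push the small wheeled caddy straight ahead from behind until both of its rear swivel castors trail straight behind their pivots, then steer it into the bay painted on the table, nose to the closed end, so that it stands centred inside the outline with the castors still trailing straight. Once it stands there, press its brake pedal fully down and let go. Keep the wheels on the table and the chrome cap aboard, and leave the oil can, tape measure and bolt tin alone.

Things in the scene. Friction and masses are not known exactly. Their poses are not given: they have to be found in the camera images.
- caddy: Plywood caddy, deck 190 x 120 mm, top 51 mm up, about 1 kg with wheels. Origin on the table under its middle; x = nose (about robot's right), y its left. Fixed wheels (32 mm) in front at x +65, y +-45 mm; swivel castors at the back, pivots at x -55, y +-45, trail 18. Pushed on its upright rear board: rear face x -95, 120 wide, 43 to 97 mm up, 10 thick. Rolls at 0.5 to 1 N, stops within some mm.
- caddy_front (a point): Middle of the caddy's nose edge, 95 mm ahead of its origin, 46.5 mm above the table; x ahead.
- caddy_rear (a point): Middle of the caddy's rear face, 95 mm behind its origin, 46.5 mm above the table. Pushing the rear end sideways swings the caddy about its front axle; two spread fingers flat on the rear face keep it from turning by itself.
- load_place (a point): Where the load belongs: on top of the deck, 37 mm ahead of the caddy's origin, 51 mm above the table. A 12 mm rim runs round it.
- castor_left (a joint): Swivel angle of the left castor, rad: 0 = its wheel trails straight behind its pivot, positive anticlockwise from above; starts askew by 0.9 to 2.2. It comes round to 0 by itself over about 60 to 80 mm of straight forward rolling and takes an angle again in curves.
- castor_right (a joint): The same for the right castor (starts askew the other way).
- brake_pedal (a joint): Brake pedal on the deck between push board and load, a steel plate 44 long x 40 wide: 0 = up, 0.5 rad = fully down (level, its top face 63 mm above the table). It needs about 3 N at its rear end, straight down, and stays where it is left.
- pedal_tip (a point): Top of the pedal near its free rear end, the spot to press down on: with the pedal up about 66 mm behind the caddy's origin and 81 mm above the table. It is hinged 30 mm behind the caddy's origin.
- bay: Parking bay: white lines painted flat on the table, inside 220 long x 150 wide, closed at the nose end, open in the middle at the rear. Origin at its centre on the table, x towards the closed (nose) end, about the way the caddy faces, to the robot's right. A caddy parked right has its origin and axes on those of the bay.
- bay_front (a point): Where the caddy's nose-edge point belongs: 95 mm ahead of the bay's centre.
- bay_rear (a point): Where the caddy's rear-face point belongs: 95 mm behind the bay's centre.
- load_cap: White and chrome round wheel cap, 100 mm across, 63 tall, lying loose on the caddy's deck as its load, all ahead of x = -15 mm in the caddy's frame. Origin at the centre of its underside.
- oil_can: Red oil can with a spout, 70 across, 150 tall, standing on the table; bystander. Origin under its centre.
- tape_measure: Yellow tape measure, 66 x 76 x 34 mm, beyond the caddy's way; bystander. Origin under its centre.
- bolt_tin: Open grey tin, 60 across, 45 tall, on the robot's side of the caddy's way; bystander. Origin under its centre.
Things that resemble listed ones, but are neither listed nor needed, are in the scene too. There is more than one size of the load_cap; the job needs the smaller.

How it is judged:
By the outcome, as a careful person would: the job done as asked, in the order asked, and still so for the second after the job is handed in, with the robot touching nothing.
It also fails if it takes over 58 s, if anything falls off the work surface, if the arm or the gripper's body presses on something with over 40 N, if the wrist force passes 120 N, or if a joint passes its speed limit or range.

ROBOT

A 7-joint arm with a two-finger parallel gripper is mounted at the origin on a cart in front of the work surface, level with it; the furniture and walls round the work are solid. World frame = base frame: x ahead of the robot, y to its left, z up, the work surface at z = 0. Lengths are in mm, angles in rad, forces in N, time in s.
With the tool pointing down it reaches from about 400 to 875 mm from the base axis. Payload 4.4 kg.
Tool frame: the origin (TCP) lies at the very end of the fingers, on their centre line; the grasp point (between the pads) lies 19 mm behind it; z points along the fingers, y is the line along which they close (so a half turn about z gives the same grasp; the last joint's range is limited). The gripper opens to 85 mm and grips with 20 to 120 N. Pads are 22 mm wide; open, the fingers measure 114 mm over their backs; the gripper's body (76 mm by 85 mm) begins 54 mm behind the grasp point. The pads swing forward as they close: fully open they stand 13 mm farther back than shut.
Start: joints at [-1.381, 0.628, 0.038, 1.517, -0.027, 0.996, -0.02], TCP at [164.438, 628.87, 231.313] pointing down, gripper open.
Joint ranges: [-3.06, 3.06], [-0.37, 2.12], [-1.25, 1.32], [0.18, 2.47], [-1.1, 4.24], [0.23, 1.98], [-2.94, 2.94]. Speed limits (rad/s): [2.57, 2.57, 3.14, 3.14, 3.14, 3.14, 3.14].

INTERFACE

Orientations are given as [roll, pitch, yaw] about the fixed x, y, z axes, in that order (R = Rz(yaw) Ry(pitch) Rx(roll)).
In Python, from cell import read_state, get_image, camera_info, finish_job gives the robot as it stands.
- The arm moves only by the tool play_rows, never from a script. Its argument "deltas" is one flat list of numbers, 7 for each row, row after row: the shift along the tool's x, y, z in mm, then the turn, a rotation vector about the tool's x, y, z in rad, then the opening, from 0 (shut) to 1 (fully open). In form: [dx, dy, dz, ax, ay, az, grip, dx, dy, dz, ax, ay, az, grip, ...]. A call has 1 to 10 rows; each row is the pose to reach, as a shift and turn from the pose commanded when the call began, along the tool's axes at that moment; what a row does not reach only later rows make up. A row lasts 1/8 s, in which the tool goes at most 62.5 mm and 10.7 degrees, less where a joint would pass 70% of its speed; a pose out of reach is approached as far as the arm can. A call with a gripper value outside its range is refused whole. The fingers move at their own pace and stop on an object; the grip force is fixed at half the most. Time passes only in rows, so rows that repeat a pose let the fingers close. It gives the time, the measured TCP pose, the force, the opening and the grip force at its end, in the units of the state.
- read_state(): the state, without advancing time (a new reading comes with each control period).
- get_image(name): name is "scene" or "top" or "wrist"; returns the picture (384x512x3 uint8, red, green, blue); there is no depth.
- camera_info(name): a dict with "fx", "fy", "cx", "cy" (pixels), "T" (4x4, takes a point from camera to world coordinates). Camera axes: x right, y down, z forward; pixel columns grow to the right and rows downward; lengths in mm; the calibration is good to about 2 mm. A picture is of the moment at which its call begins: read the wrist's pose just before it. camera_info takes no time and is no camera call; for the wrist camera it gives the pose at the moment of the call.
- finish_job(): hands the job in; it is judged then, once.
The state is a dict: "clock": time; "qpos": joint angles; "qd": joint speeds; "tau": joint torques, N m; "eef_pos": TCP position; "tool_rot": TCP orientation; "force": force on the tool from outside, world axes, zero at the start; "torque": the same for the moment, N m; "width": finger opening in mm; "gripper_force": force on a finger pad.
Only numpy, scipy, OpenCV 4.12 (cv2) and the standard library are available. Lean on these libraries where they do the work, as an engineer would, in place of code of your own. Each camera call takes 0.05 s, during which the arm holds its last target. There are 200 camera calls.

## Working session

There is one attempt and no reset: what is moved stays moved. The work goes in short steps, Python scripts to look and compute and a tool call to move; the robot and the scene stay as the last step left them, time stands still between calls to the robot, and variables do not carry over. Pictures are saved under pics/ and viewed, at most 10 in all, crops included, and the job is handed in when it is done.

Besides the shell and the picture viewer there is one more tool, called as name(argument=value, ...) on one line, values as JSON. play_rows: Moves the arm, as the interface text tells. Its arguments: {"type":"object","properties":{"deltas":{"type":"array"}},"required":["deltas"]}

```bash
mkdir -p pics; ls; python3 - <<'E'
from cell import *
import cv2,numpy as np
s=read_state();print(s['clock'],s['eef_pos'],s['tool_rot'],s['force'],s['width'])
for n in('top','scene'):
    i=get_image(n);cv2.imwrite(f'pics/{n}0.png',i[:,:,::-1]);c=camera_info(n);print(n,c['fx'],c['cx'],c['cy'],np.round(c['T'],3).tolist())
E
```

```text
pics
0.0 [164.28945341 628.24093107 230.39720206] [-3.13969753e+00  3.69712366e-05  2.88575354e+00] [ 0.23422361  0.32629448 -0.26843905] 85.10306826014761
top 482.7088663109962 251.03580646634538 187.2118360783888 [[-0.024, -0.998, 0.057, 480.957], [-1.0, 0.024, 0.003, -28.303], [-0.004, -0.057, -0.998, 1353.748], [0.0, 0.0, 0.0, 1.0]]
scene 390.0584797901329 251.75885741470805 187.26339712659805 [[0.679, -0.369, 0.634, -168.456], [-0.733, -0.315, 0.603, -699.262], [-0.022, -0.875, -0.484, 647.765], [0.0, 0.0, 0.0, 1.0]]
```

```bash
python3 - <<'E'
import cv2
a=cv2.imread('pics/top0.png');cv2.imwrite('pics/top0b.png',cv2.resize(a,(800,600),interpolation=cv2.INTER_CUBIC))
E
```

```text
(no output)
```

View pics/top0b.png

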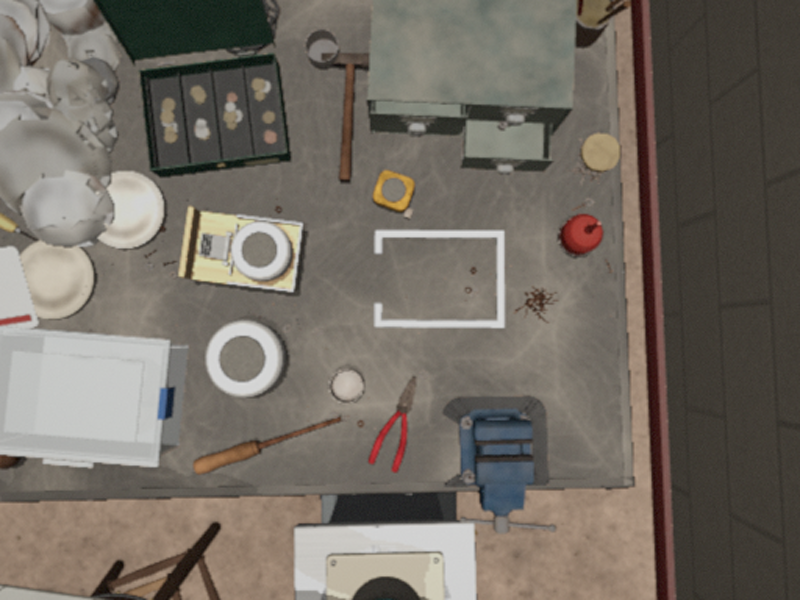

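View pics/scene0.png

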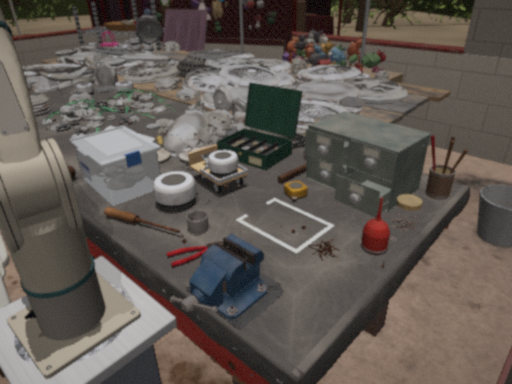

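Top view (800-wide): the caddy is at (243,250) facing right, with its board at (187,243). The bay outline spans (375–505, 230–327). The tape measure is at (394,191), the oil can at (582,234), and the bolt tin at (347,385).

There are two wheel caps: one on the deck at (262,250), about 60 px across, and one on the table at (245,358), about 78 px. The one on the deck is the smaller, so it is the load.

```bash
cat > h.py <<'E'
from cell import *
import cv2,numpy as np
def ray(n,px,z):
    c=camera_info(n);T=np.array(c['T']);px=np.atleast_2d(np.array(px,float))
    d=np.c_[(px[:,0]-c['cx'])/c['fx'],(px[:,1]-c['cy'])/c['fy'],np.ones(len(px))]@T[:3,:3].T
    return (T[:3,3]+d*((z-T[2,3])/d[:,2])[:,None])[:,:2]
def proj(n,P):
    c=camera_info(n);T=np.array(c['T']);p=(np.atleast_2d(P)-T[:3,3])@T[:3,:3]
    return np.c_[p[:,0]/p[:,2]*c['fx']+c['cx'],p[:,1]/p[:,2]*c['fy']+c['cy']]
E
python3 - <<'E'
from h import *
im=cv2.imread('pics/top0.png')
hsv=cv2.cvtColor(im,cv2.COLOR_BGR2HSV)
# bay
w=((hsv[...,1]<40)&(hsv[...,2]>190)).astype('uint8')
w[:, :225]=0;w[:,340:]=0;w[:140]=0;w[215:]=0
c,_=cv2.findContours(w,cv2.RETR_EXTERNAL,cv2.CHAIN_APPROX_NONE)
c=max(c,key=len)[:,0];P=ray('top',c,0)
r=cv2.minAreaRect(P.astype('float32'));print('bay outer',r,cv2.boxPoints(r).round(1).tolist())
# caddy wood
w=((hsv[...,0]>15)&(hsv[...,0]<35)&(hsv[...,1]>50)&(hsv[...,2]>110)).astype('uint8')
w[:, :105]=0;w[:,205:]=0;w[:125]=0;w[195:]=0
c,_=cv2.findContours(w,cv2.RETR_EXTERNAL,cv2.CHAIN_APPROX_NONE)
for k in sorted(c,key=len)[-3:]:
    print(len(k),cv2.boundingRect(k)); 
    r=cv2.minAreaRect(ray('top',k[:,0],51).astype('float32'));print(r)
    print(cv2.approxPolyDP(k,2,True)[:,0].tolist())
cv2.imwrite('pics/crop0.png',cv2.resize(im[115:225,100:340],(800,366),interpolation=cv2.INTER_CUBIC))
E
```

```text
bay outer ((581.6312255859375, -109.0188217163086), (230.5597381591797, 171.89984130859375), 88.60704803466797) [[492.8999938964844, -222.1999969482422], [664.7999877929688, -226.39999389648438], [670.4000244140625, 4.099999904632568], [498.5, 8.300000190734863]]
61 (176, 142, 15, 22)
((662.1976928710938, 147.81491088867188), (66.22794342041016, 31.180234909057617), 29.812973022460938)
[[176, 142], [185, 152], [188, 163], [189, 153], [185, 148], [190, 148], [190, 144]]
96 (114, 131, 11, 47)
((654.9908447265625, 333.1784973144531), (13.140706062316895, 126.8342056274414), 81.41592407226562)
[[122, 131], [119, 134], [115, 177], [118, 175], [124, 133]]
371 (122, 135, 67, 49)
((635.5250854492188, 230.58731079101562), (173.8704376220703, 122.68894958496094), 81.50092315673828)
[[128, 135], [122, 178], [185, 183], [188, 165], [181, 176], [169, 181], [156, 177], [149, 170], [147, 176], [145, 172], [125, 170], [126, 166], [141, 166], [126, 163], [128, 148], [149, 148], [149, 142], [133, 140], [134, 137], [154, 141], [152, 146], [162, 141]]
```

View pics/crop0.png

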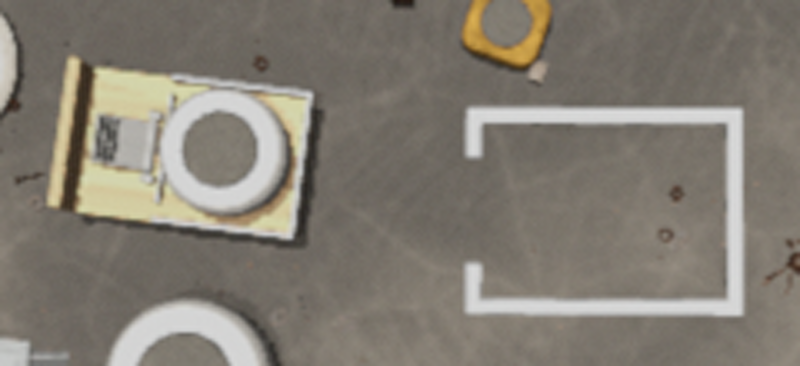

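The crop confirms that the smaller cap sits on the caddy's deck, with the board to the left, the pedal at (125,140), the nose edge at (313,92)–(295,238), and the bay open at the left. Next I'll measure poses more precisely.

```bash
python3 - <<'E'
from h import *
im=cv2.imread('pics/top0.png');g=cv2.cvtColor(im,cv2.COLOR_BGR2GRAY).astype(float)
hsv=cv2.cvtColor(im,cv2.COLOR_BGR2HSV)
def edges(line):
    m=(line.max()+np.median(line))/2;s=line>m;o=[]
    for i in range(len(line)-1):
        if s[i]!=s[i+1]:o.append(i+(m-line[i])/(line[i+1]-line[i]))
    return o
for r in(155,156,202): 
    e=edges(g[r,230:335]);print('row',r,[ray('top',(x+230,r),0).round(1).tolist()[0] for x in e])
for r in(165,180,190):
    e=edges(g[r,300:335]);print('row',r,[ray('top',(x+300,r),0).round(1).tolist()[0] for x in e])
for c in(255,280,305):
    e=edges(g[140:220,c]);print('col',c,[ray('top',(c,y+140),0).round(1).tolist()[0] for y in e])
# board top
a=cv2.imread('pics/top0.png')[:,:,0]
w=((hsv[...,0]>15)&(hsv[...,0]<35)&(hsv[...,1]>50)&(hsv[...,2]>110)).astype('uint8')
w[:, :105]=0;w[:,126]=0;w[:,205:]=0;w[:125]=0;w[195:]=0
c,_=cv2.findContours(w,cv2.RETR_EXTERNAL,cv2.CHAIN_APPROX_NONE)
k=[k for k in c if k[:,0,0].min()<117][0][:,0]
r=cv2.minAreaRect(ray('top',k,97).astype('float32'));print('board',r)
L=[];
for y in range(135,175,3):
    row=hsv[y,105:135,1].astype(float)
    e=edges(g[y,105:122]);L.append(ray('top',(e[0]+105,y),97)[0])
L=np.array(L);print(L.round(1).tolist(),np.polyfit(L[:,0],L[:,1],1))
R=[]
for y in range(148,184,4):
    row=g[y,180:205];d=np.diff(row);i=np.argmin(d);R.append(ray('top',(180+i+.5,y),63)[0])
R=np.array(R);print('nose',R.round(1).tolist(),np.polyfit(R[:,0],R[:,1],1))
print('nose corners63',ray('top',[(193.9,142.6),(188.5,186.4)],63))
# cap
print('cap', [ray('top',(100+p/3.333,115+q/3.333),z).round(1).tolist() for p,q,z in((225,151,114),)])
# tape
E
```

```text
row 155 [[650.5, 6.4], [650.2, -6.6], [645.2, -214.5], [644.9, -227.6]]
row 156 [[647.7, 6.5], [647.4, -6.4], [642.4, -214.2], [642.0, -227.5]]
row 202 [[518.1, 9.9], [517.8, -2.1], [512.8, -210.4], [512.5, -223.5]]
row 165 [[616.9, -213.1], [616.6, -226.6]]
row 180 [[574.6, -211.8], [574.3, -225.2]]
row 190 [[546.5, -211.6], [546.1, -224.5]]
col 255 [[672.5, -38.2], [659.6, -37.9], [510.8, -34.3], [498.0, -34.0]]
col 280 [[670.3, -108.8], [657.7, -108.4], [508.2, -104.4], [495.3, -104.0]]
col 305 [[668.6, -179.3], [655.9, -178.9], [506.5, -174.4], [493.8, -174.0]]
board ((648.8457641601562, 320.4145812988281), (12.67670726776123, 122.35570526123047), 81.41593933105469)
[[698.8, 317.4], [690.9, 319.2], [683.0, 320.0], [675.1, 321.5], [667.2, 322.5], [659.3, 323.5], [651.5, 325.1], [643.6, 325.6], [635.7, 327.3], [627.8, 328.1], [620.0, 329.6], [612.1, 331.1], [604.2, 331.6], [596.4, 333.3]] [-1.50371280e-01  4.22773216e+02]
nose [[664.7, 130.5], [653.8, 130.7], [643.1, 133.6], [632.3, 133.7], [621.5, 136.6], [610.7, 136.8], [600.0, 139.6], [589.2, 139.8], [578.5, 142.7]] [-1.41446742e-01  2.23919629e+02]
nose corners63 [[679.20002916 126.48794123]
 [561.35585402 142.96508933]]
cap [[[627.0, 189.3]]]
```

```bash
cat >> h.py <<'E'
import json
def rows(cmd,targets,save=True):
    """cmd,targets: [x,y,z,yaw] (world, tool down), rows for play_rows; returns last commanded pose"""
    x,y,z,w=cmd;c,s=np.cos(w),np.sin(w);out=[]
    for t in targets:
        d=np.array(t[:3])-[x,y,z]
        out.append([round(c*d[0]+s*d[1],1),round(s*d[0]-c*d[1],1),round(-d[2],1),0,0,round(w-t[3],4),t[4]])
    print(json.dumps([v for r in out for v in r]))
    q=out[-1];n=[x+c*q[0]+s*q[1],y+s*q[0]-c*q[1],z-q[2],w-q[5]]
    if save: json.dump(n,open('cmd.json','w'))
    return n
E
python3 - <<'E'
from h import *
s=[164.438,628.87,231.313,2.8858];g=[656,367,330,1.4228]
T=[[*s[:2],290,s[3],1]]
for i in range(1,10):
    f=min(1,i/9);T.append([s[0]+f*(g[0]-s[0]),s[1]+f*(g[1]-s[1]),330,s[3]+f*(g[3]-s[3]),1])
n=rows(s,T);print(n)
E
```

```text
[0.0, 0.0, -58.7, 0, 0, 0.0, 1, -60.2, -14.3, -98.7, 0, 0, 0.1626, 1, -120.4, -28.7, -98.7, 0, 0, 0.3251, 1, -180.6, -43.0, -98.7, 0, 0, 0.4877, 1, -240.8, -57.3, -98.7, 0, 0, 0.6502, 1, -301.0, -71.7, -98.7, 0, 0, 0.8128, 1, -361.2, -86.0, -98.7, 0, 0, 0.9753, 1, -421.4, -100.3, -98.7, 0, 0, 1.1379, 1, -481.6, -114.6, -98.7, 0, 0, 1.3004, 1, -541.8, -129.0, -98.7, 0, 0, 1.463, 1]
[np.float64(655.9708863802393), np.float64(366.98517492090025), np.float64(330.013), 1.4228]
```

play_rows(deltas=[0,0,-58.7,0,0,0,1,-60,-14,-98.7,0,0,0.16,1,-120,-29,-98.7,0,0,0.325,1,-180,-43,-98.7,0,0,0.488,1,-240,-57,-98.7,0,0,0.65,1,-301,-72,-98.7,0,0,0.813,1,-361,-86,-98.7,0,0,0.975,1,-421,-100,-98.7,0,0,1.138,1,-482,-115,-98.7,0,0,1.3,1,-541.8,-129,-98.7,0,0,1.463,1])

```text
clock: 1.35
eef_pos: [653.0, 368.3, 329.5]
tool_rot: [-3.141, 0.0, 1.418]
force: [1.2, 0.0, 1.1]
width: 85.4
gripper_force: 0.0
```

play_rows(deltas=[0,0,0,0,0,0,1,0,0,60,0,0,0,1,0,0,120,0,0,0,1,0,0,180,0,0,0,1,0,0,230,0,0,0,1,0,0,278,0,0,0,1,0,0,278,0,0,0,1])

```text
clock: 2.22
eef_pos: [647.2, 368.4, 47.0]
tool_rot: [-3.133, 0.005, 1.424]
force: [-1.0, -0.2, 0.0]
width: 85.4
gripper_force: 0.0
```

```bash
python3 - <<'E'
from h import *
s=read_state();print(s['clock'],s['eef_pos'],s['tool_rot'],s['force'])
i=get_image('scene')[:,:,::-1];j=get_image('top')[:,:,::-1]
cv2.imwrite('pics/v1.png',np.hstack([cv2.resize(i[110:230,140:300],(480,360)),cv2.resize(j[110:220,80:220],(320,251)).copy() if 0 else cv2.resize(j[110:220,80:200],(320,360))]))
E
```

```text
2.225 [647.24743591 368.40935202  47.00340413] [-3.13281375  0.00539315  1.42385707] [-0.99770693 -0.22546388  0.03229143]
```

View pics/v1.png

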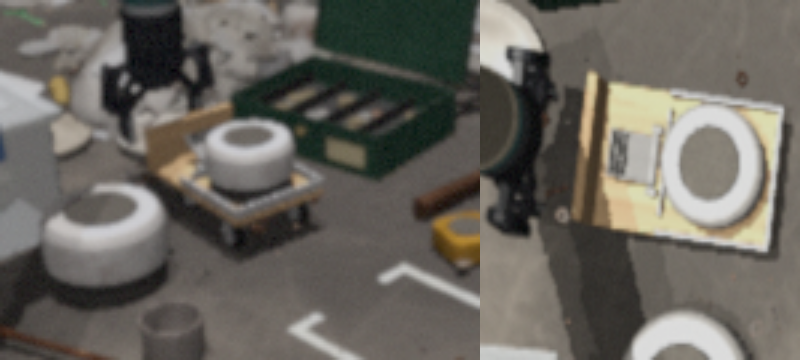

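The gripper stands open behind the board, not touching it, and the caddy hasn't moved. The measured TCP differs from the command by about 9 mm, so I'll let it settle.

play_rows(deltas=[0,0,0,0,0,0,1,0,0,0,0,0,0,1,0,0,0,0,0,0,1])

```text
clock: 2.7
eef_pos: [652.3, 369.6, 53.4]
tool_rot: [3.14, -0.001, 1.423]
force: [0.2, 0.5, 0.5]
width: 85.3
gripper_force: 0.0
```

```bash
cat >> h.py <<'E'
def tool(F,a,D,z=53.4): # tool pose for front-axle point F, heading a (d=(-sin a,-cos a)), tool D behind rear face
    b=np.array([np.sin(a),np.cos(a)]);p=np.array(F)+(160+D)*b
    return [p[0],p[1],z,np.pi/2-a,1]
E
python3 - <<'E'
from h import *
cmd=[652.3,369.6,53.4,1.423];a=.148
F0=np.array([649.5,325.3])-160*np.array([np.sin(a),np.cos(a)]);d=np.array([-np.sin(a),-np.cos(a)])
D=11
T=[tool(F0+d*s,a,D) for s in(-27,-20,-13,-6,0,6,12,18,24,30)]
n=rows(cmd,T);print(n,F0)
n=rows(n,[tool(F0+d*s,a,D) for s in(36,42,48,54,60,66,72,78,84,84)]);print(n)
E
```

```text
[-6.2, 3.8, -0.0, 0, 0, 0.0002, 1, -13.2, 3.8, -0.0, 0, 0, 0.0002, 1, -20.2, 3.8, -0.0, 0, 0, 0.0002, 1, -27.2, 3.8, -0.0, 0, 0, 0.0002, 1, -33.2, 3.8, -0.0, 0, 0, 0.0002, 1, -39.2, 3.8, -0.0, 0, 0, 0.0002, 1, -45.2, 3.8, -0.0, 0, 0, 0.0002, 1, -51.2, 3.8, -0.0, 0, 0, 0.0002, 1, -57.2, 3.8, -0.0, 0, 0, 0.0002, 1, -63.2, 3.8, -0.0, 0, 0, 0.0002, 1]
[np.float64(646.7518134794295), np.float64(306.5294234501304), np.float64(53.4), 1.4228] [625.90635316 167.04912377]
[-6.0, -0.0, -0.0, 0, 0, 0.0, 1, -12.0, -0.0, -0.0, 0, 0, 0.0, 1, -18.0, -0.0, -0.0, 0, 0, 0.0, 1, -24.0, -0.0, -0.0, 0, 0, 0.0, 1, -30.0, -0.0, -0.0, 0, 0, 0.0, 1, -36.0, -0.0, -0.0, 0, 0, 0.0, 1, -42.0, -0.0, -0.0, 0, 0, 0.0, 1, -48.0, -0.0, -0.0, 0, 0, 0.0, 1, -54.0, -0.0, -0.0, 0, 0, 0.0, 1, -54.0, -0.0, -0.0, 0, 0, 0.0, 1]
[np.float64(638.7891538551225), np.float64(253.11972347243506), np.float64(53.4), 1.4228]
```

play_rows(deltas=[-6,3.8,0,0,0,0,1,-13,3.8,0,0,0,0,1,-20,3.8,0,0,0,0,1,-25,3.8,0,0,0,0,1,-30,3.8,0,0,0,0,1,-35,3.8,0,0,0,0,1,-40,3.8,0,0,0,0,1,-45,3.8,0,0,0,0,1,-51,3.8,0,0,0,0,1,-57,3.8,0,0,0,0,1])

```text
clock: 3.95
eef_pos: [647.1, 311.9, 52.0]
tool_rot: [3.142, -0.0, 1.423]
force: [-0.8, 0.5, -0.5]
width: 85.5
gripper_force: 0.6
```

```bash
cat >> h.py <<'E'
def edge(g,p,n,R,z):
    """strongest bright->dark step along n about p (world xy at height z)"""
    t=np.arange(-R,R,.5);P=np.array([[*(np.array(p)+n*k),z] for k in t])
    u=proj('top',P).astype('float32');v=cv2.remap(g,u[None,:,0],u[None,:,1],cv2.INTER_LINEAR)[0]
    dv=cv2.GaussianBlur(np.gradient(v)[None],(0,0),2)[0];i=np.argmin(dv);return t[i],-dv[i]
def caddy(F,a,im,R=14):
    """refine caddy pose (front axle point F, heading a) from rim nose/right/left edges"""
    g=cv2.cvtColor(im,cv2.COLOR_RGB2GRAY).astype('float32')
    for it in range(2):
        d=np.array([-np.sin(a),-np.cos(a)]);l=np.array([np.cos(a),-np.sin(a)])*-1  # l: any lateral, here -x side
        N=[(k,*edge(g,F+30*d+k*l,d,R,63)) for k in range(-50,51,5)]
        S=[[(k,*edge(g,F+k*d+sg*60*l,sg*l,R,63)) for k in range(-60,26,5)] for sg in(1,-1)]
        N=np.array(N);A=[np.array(q) for q in S]
        fit=lambda q:np.polyfit(*q[np.abs(q[:,1]-np.median(q[:,1]))<4][:,:2].T,1)
        nf,sf=fit(N),[fit(q) for q in A]
        print('nose',nf.round(3),'side-x',sf[0].round(3),'side+x',sf[1].round(3))
        F=F+d*np.polyval(nf,0)+l*(np.polyval(sf[0],0)-np.polyval(sf[1],0))/2
        da=np.mean([-nf[0],sf[0][0],-sf[1][0]]);a=a+da   # turn towards l
    print('F',F.round(1),'a',round(a,4),'origin',(F-65*np.array([-np.sin(a),-np.cos(a)])).round(1));return F,a
E
python3 - <<'E'
from h import *
a=.148;caddy(np.array([625.9,167]),a,cv2.imread('pics/top0.png')[:,:,::-1].copy())
caddy(np.array([625.9,162]),a,get_image('top'))
s=read_state();print(s['eef_pos'],s['force'])
E
```

```text
nose [0.002 1.262] side-x [0.002 1.177] side+x [-0.007  0.57 ]
nose [ 0.004 -0.095] side-x [0.    0.841] side+x [0.    0.918]
F [625.5 165.9] a 0.1491 origin [635.1 230.2]
nose [0.035 1.944] side-x [0.002 1.873] side+x [-0.004  0.009]
nose [-0.025 -0.111] side-x [0.009 0.881] side+x [-0.013  0.995]
F [624.8 160.3] a 0.1543 origin [634.8 224.5]
[647.06487597 310.33757176  52.00844963] [-0.37483551 -0.18416388 -0.29215288]
```

```bash
python3 - <<'E'
from h import *
i=get_image('scene')[:,:,::-1];j=get_image('top')[:,:,::-1];k=get_image('wrist')[:,:,::-1]
caddy(np.array([624.8,160.3]),.15,j[:,:,::-1].copy());s=read_state();print(s['eef_pos'])
p=proj('top',[[*s['eef_pos'][:2],65]]);print(p)
cv2.imwrite('pics/v2.png',np.hstack([cv2.resize(i[130:220,160:270],(400,330),interpolation=2),cv2.resize(j[110:210,90:210],(396,330),interpolation=2)]))
E
```

```text
nose [-0.028  2.623] side-x [-0.     0.996] side+x [-0.002  0.886]
nose [0.031 0.452] side-x [-0.007  0.97 ] side+x [0.013 0.917]
F [624.3 157.3] a 0.1432 origin [633.5 221.6]
[647.26723961 311.50215429  51.98054969]
[[125.20436799 155.95121988]]
```

View pics/v2.png

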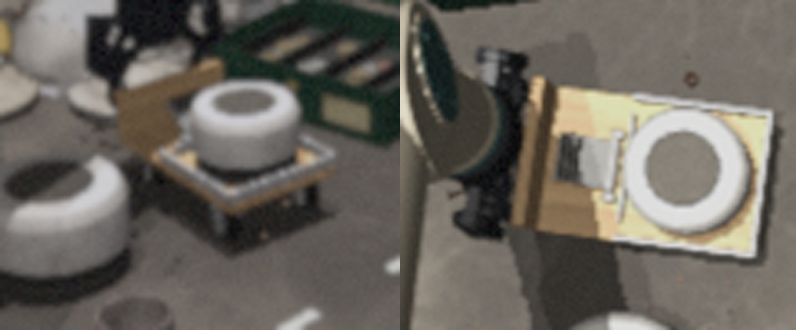

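The caddy tracker had locked onto the wrong edge. In the picture the fingers sit flat on the board and the caddy has moved about 23 mm. I'll re-measure with a better starting guess.

```bash
python3 - <<'E'
from h import *
j=get_image('top');caddy(np.array([622.5,144]),.148,j)
s=read_state();print(s['eef_pos'],s['clock'])
E
```

```text
nose [-0.004  3.214] side-x [0.002 1.151] side+x [-0.005  0.724]
nose [ 0.002 -0.048] side-x [0.004 1.017] side+x [-0.004  0.817]
F [621.7 140.9] a 0.1536 origin [631.7 205.1]
[647.19645069 311.9074014   51.94595872] 4.2
```

```bash
cat > plan.py <<'E'
from h import *
from scipy.optimize import fsolve
def plan(F,a0,G,ag,L1,L3,rise=.33):
    def path(v):
        A,L=v;k=[0,L1,L1+rise*(L-L1-L3),L-L3,L];s=np.linspace(0,L,800);a=np.interp(s,k,[a0,a0,A,ag,ag])
        ds=s[1]-s[0];x=F[0]-np.r_[0,np.cumsum(np.sin(a[1:])*ds)];y=F[1]-np.r_[0,np.cumsum(np.cos(a[1:])*ds)];return s,a,x,y
    f=lambda v:[path(v)[2][-1]-G[0],path(v)[3][-1]-G[1]]
    v=fsolve(f,[.25,F[1]-G[1]]);print('A,L',v);return path(v)
def chunk(cmd,P,ss,D,z=53.4):
    s,a,x,y=P;T=[tool((np.interp(k,s,x),np.interp(k,s,y)),np.interp(k,s,a),D,z) for k in ss];return rows(cmd,T)
E
python3 - <<'E'
from plan import *
P=plan((621.7,141),.151,(581.1,-170),.029,65,90)
n=[647.66,312.66,53.4,1.4228]
L=P[0][-1];ss=np.arange(6,L,6.5)
for i in range(0,len(ss),10): print(ss[i:i+10][-1]);n=chunk(n,P,ss[i:i+10],12);print(n)
print(L)
E
```

```text
A,L [2.87087280e-01 3.14700801e+02]
64.5
[-7.6, 0.1, -0.0, 0, 0, 0.003, 1, -14.1, 0.1, -0.0, 0, 0, 0.003, 1, -20.6, 0.1, -0.0, 0, 0, 0.003, 1, -27.1, 0.1, -0.0, 0, 0, 0.003, 1, -33.6, 0.1, -0.0, 0, 0, 0.003, 1, -40.1, 0.0, -0.0, 0, 0, 0.003, 1, -46.6, 0.0, -0.0, 0, 0, 0.003, 1, -53.1, -0.0, -0.0, 0, 0, 0.003, 1, -59.6, -0.0, -0.0, 0, 0, 0.003, 1, -66.1, -0.0, -0.0, 0, 0, 0.003, 1]
[np.float64(637.9131147932093), np.float64(247.28257095322851), np.float64(53.4), np.float64(1.4198000000000002)]
129.5
[-6.5, 2.6, -0.0, 0, 0, 0.0155, 1, -13.1, 5.3, -0.0, 0, 0, 0.0323, 1, -19.7, 7.9, -0.0, 0, 0, 0.0491, 1, -26.4, 10.4, -0.0, 0, 0, 0.0659, 1, -33.1, 12.8, -0.0, 0, 0, 0.0826, 1, -39.8, 15.1, -0.0, 0, 0, 0.0994, 1, -46.6, 17.3, -0.0, 0, 0, 0.1162, 1, -53.4, 19.3, -0.0, 0, 0, 0.133, 1, -59.6, 16.8, -0.0, 0, 0, 0.1233, 1, -65.8, 13.4, -0.0, 0, 0, 0.1076, 1]
[np.float64(641.2627991666023), np.float64(180.21559238255898), np.float64(53.4), np.float64(1.3122000000000003)]
194.5
[-6.5, -2.6, -0.0, 0, 0, -0.0156, 1, -13.0, -5.2, -0.0, 0, 0, -0.0313, 1, -19.6, -7.6, -0.0, 0, 0, -0.047, 1, -26.3, -10
[... 560 characters left out ...]
 -39.4, -10.8, -0.0, 0, 0, -0.0728, 1, -45.9, -10.3, -0.0, 0, 0, -0.0728, 1, -52.4, -9.9, -0.0, 0, 0, -0.0728, 1, -58.8, -9.4, -0.0, 0, 0, -0.0728, 1, -65.3, -8.9, -0.0, 0, 0, -0.0728, 1]
[np.float64(587.712224269276), np.float64(57.12837343468496), np.float64(53.4), np.float64(1.5418000000000003)]
311.5
[-6.5, -0.0, -0.0, 0, 0, 0.0, 1, -13.0, -0.0, -0.0, 0, 0, 0.0, 1, -19.5, -0.0, -0.0, 0, 0, 0.0, 1, -26.0, -0.0, -0.0, 0, 0, 0.0, 1, -32.5, -0.0, -0.0, 0, 0, 0.0, 1, -39.0, -0.0, -0.0, 0, 0, 0.0, 1, -45.5, -0.0, -0.0, 0, 0, 0.0, 1, -52.0, -0.0, -0.0, 0, 0, 0.0, 1]
[np.float64(586.2046265580842), np.float64(5.150232364219491), np.float64(53.4), np.float64(1.5418000000000003)]
314.7008007350354
```

play_rows(deltas=[-6.5,0,0,0,0,0.003,1,-13,0,0,0,0,0.003,1,-19.5,0,0,0,0,0.003,1,-26,0,0,0,0,0.003,1,-33,0,0,0,0,0.003,1,-40,0,0,0,0,0.003,1,-46.5,0,0,0,0,0.003,1,-53,0,0,0,0,0.003,1,-59.5,0,0,0,0,0.003,1,-66,0,0,0,0,0.003,1])

```text
clock: 5.45
eef_pos: [637.3, 246.6, 52.0]
tool_rot: [-3.142, 0.0, 1.42]
force: [0.5, 0.3, -0.9]
width: 85.7
gripper_force: 0.6
```

```bash
python3 - <<'E'
from plan import *
j=get_image('top');cv2.imwrite('pics/t3.png',j[:,:,::-1]);s=read_state();print(s['eef_pos'],s['tool_rot'],s['force'])
F,a=caddy(np.array([612,76.5]),.151,j)
E
```

```text
[637.31825211 245.00417327  52.03133804] [-3.14154376e+00  1.36109991e-03  1.41881641e+00] [-0.21208176  0.24363258 -0.48777662]
nose [ 0.004 -1.571] side-x [-0.001  0.848] side+x [-0.006  0.801]
nose [0.003 0.024] side-x [0.006 0.96 ] side+x [-0.004  0.924]
F [612.2  78. ] a 0.1534 origin [622.1 142.3]
```

```bash
python3 - <<'E'
from plan import *
P=plan((612.2,78),.152,(581.1,-170),.029,20,85)
n=[637.91,247.4,53.4,1.4198]
L=P[0][-1];ss=np.arange(6.5,L,6.5)
for i in range(0,len(ss),10): print(ss[i:i+10][-1]);n=chunk(n,P,ss[i:i+10],11.5);print(n)
print(L)
E
```

```text
A,L [  0.28436443 250.89992468]
65.0
[-6.3, 0.2, -0.0, 0, 0, 0.001, 1, -12.8, 0.2, -0.0, 0, 0, 0.001, 1, -19.3, 0.2, -0.0, 0, 0, 0.001, 1, -25.9, 3.0, -0.0, 0, 0, 0.0175, 1, -32.4, 5.9, -0.0, 0, 0, 0.0354, 1, -39.1, 8.6, -0.0, 0, 0, 0.0532, 1, -45.8, 11.3, -0.0, 0, 0, 0.0711, 1, -52.5, 13.8, -0.0, 0, 0, 0.089, 1, -59.2, 16.2, -0.0, 0, 0, 0.1068, 1, -66.1, 18.5, -0.0, 0, 0, 0.1247, 1]
[np.float64(646.2565280739385), np.float64(179.26927661391704), np.float64(53.4), np.float64(1.2951)]
130.0
[-6.4, -0.0, -0.0, 0, 0, -0.0001, 1, -13.0, -2.9, -0.0, 0, 0, -0.0171, 1, -19.5, -5.6, -0.0, 0, 0, -0.0341, 1, -26.2, -8.2, -0.0, 0, 0, -0.051, 1, -32.8, -10.8, -0.0, 0, 0, -0.068, 1, -39.5, -13.2, -0.0, 0, 0, -0.085, 1, -46.3, -15.5, -0.0, 0, 0, -0.102, 1, -53.1, -17.6, -0.0, 0, 0, -0.119, 1, -59.9, -19.7, -0.0, 0, 0, -0.1359, 1, -66.7, -21.6, -0.0, 0, 0, -0.1529, 1]
[np.float64(607.3153569535465), np.float64(120.96803141475901), np.float64(53.4), np.float64(1.448)]
195.0
[-6.5, -2.9, -0.0, 0, 0, -0.017, 1, -13.1, -5.6, -0.0, 0, 0, -0.034, 1, -19.7, -8.3, -0.0, 0, 0, -0.051, 1, -26.4, -10.8, -0.0, 0, 0, -0.0679, 1, -33.1, -13.2, -0.0, 0, 0, -0.0849, 1, -39.7, -14.1, -0.0, 0, 0, -0.0938, 1, -46.2, -13.5, -0.0, 0, 0, -0.0938, 1, -52.6, -12.9, -0.0, 0, 0, -0.0938, 1, -59.1, -12.3, -0.0, 0, 0, -0.0938, 1, -65.6, -11.7, -0.0, 0, 0, -0.0938, 1]
[np.float64(587.6682482326703), np.float64(57.29510844973353), np.float64(53.4), np.float64(1.5417999999999998)]
247.0
[-6.5, 0.0, -0.0, 0, 0, 0.0, 1, -13.0, 0.0, -0.0, 0, 0, 0.0, 1, -19.5, 0.0, -0.0, 0, 0, 0.0, 1, -26.0, 0.0, -0.0, 0, 0, 0.0, 1, -32.5, 0.0, -0.0, 0, 0, 0.0, 1, -39.0, 0.0, -0.0, 0, 0, 0.0, 1, -45.5, 0.0, -0.0, 0, 0, 0.0, 1, -52.0, 0.0, -0.0, 0, 0, 0.0, 1]
[np.float64(586.1606505214785), np.float64(5.316967379268064), np.float64(53.4), np.float64(1.5417999999999998)]
250.89992467985388
```

play_rows(deltas=[-6.3,0.2,0,0,0,0.001,1,-12.8,0.2,0,0,0,0.001,1,-19.3,0.2,0,0,0,0.001,1,-25.9,3,0,0,0,0.0175,1,-32.4,5.9,0,0,0,0.0355,1,-39.1,8.6,0,0,0,0.053,1,-45.8,11.3,0,0,0,0.071,1,-52.5,13.8,0,0,0,0.089,1,-59.2,16.2,0,0,0,0.107,1,-66.1,18.5,0,0,0,0.1247,1])

```text
clock: 6.75
eef_pos: [645.9, 178.4, 52.0]
tool_rot: [3.142, -0.0, 1.294]
force: [0.9, 2.2, 1.4]
width: 85.3
gripper_force: 0.6
```

```bash
python3 - <<'E'
from plan import *
j=get_image('top');s=read_state();print(s['eef_pos'],s['tool_rot'],s['force'])
P=plan((612.2,78),.152,(581.1,-170),.029,20,85)
F,a=caddy(np.array([np.interp(65,P[0],P[i]) for i in(2,3)]),np.interp(65,P[0],P[1]),j)
print([np.interp(65,P[0],P[i]) for i in(2,3,1)])
P=plan(F,a,(581.1,-170),.029,0,85,.1)
n=[646.26,179.27,53.4,1.2951]
L=P[0][-1];ss=np.arange(6.5,L,6.5)
for i in range(0,len(ss),10): print(ss[i:i+10][-1]);n=chunk(n,P,ss[i:i+10],11.5);print(n)
print(L)
E
```

```text
[646.06901687 176.62812089  52.03242071] [3.14104864e+00 1.27023739e-03 1.29199913e+00] [-0.01832853 -1.39882084  0.44926707]
A,L [  0.28436443 250.89992468]
nose [ 0.002 -0.095] side-x [-0.001  0.9  ] side+x [0.    0.727]
nose [ 0.001 -0.024] side-x [-0.001  0.871] side+x [0.    0.727]
F [599.5  14.4] a 0.2741 origin [617.1  77. ]
[np.float64(599.6084315793714), np.float64(14.28787205521873), np.float64(0.2757128502204646)]
A,L [  0.26449122 186.02599718]
65.0
[-6.3, -1.4, -0.0, 0, 0, -0.0078, 1, -12.9, -3.2, -0.0, 0, 0, -0.0187, 1, -19.4, -5.9, -0.0, 0, 0, -0.0355, 1, -26.1, -8.5, -0.0, 0, 0, -0.0524, 1, -32.7, -11.0, -0.0, 0, 0, -0.0692, 1, -39.4, -13.4, -0.0, 0, 0, -0.086, 1, -46.2, -15.7, -0.0, 0, 0, -0.1029, 1, -52.9, -17.8, -0.0, 0, 0, -0.1197, 1, -59.8, -19.8, -0.0, 0, 0, -0.1366, 1, -66.6, -21.7, -0.0, 0, 0, -0.1534, 1]
[np.float64(607.2498269950694), np.float64(121.09220009208515), np.float64(53.4), np.float64(1.4485)]
130.0
[-6.5, -2.9, -0.0, 0, 0, -0.0168, 1, -13.1, -5.6, -0.0, 0, 0, -0.0337, 1, -19.7, -8.2, -0.0, 0, 0, -0.0505, 1, -26.4, -10.7, -0.0, 0, 0, -0.0673, 1, -33.1, -13.1, -0.0, 0, 0, -0.0842, 1, -39.7, -14.1, -0.0, 0, 0, -0.0933, 1, -46.2, -13.5, -0.0, 0, 0, -0.0933, 1, -52.6, -12.9, -0.0, 0, 0, -0.0933, 1, -59.1, -12.2, -0.0, 0, 0, -0.0933, 1, -65.6, -11.6, -0.0, 0, 0, -0.0933, 1]
[np.float64(587.7338103022527), np.float64(57.39726236195076), np.float64(53.4), np.float64(1.5417999999999998)]
182.0
[-6.5, -0.0, -0.0, 0, 0, 0.0, 1, -13.0, -0.0, -0.0, 0, 0, 0.0, 1, -19.5, -0.0, -0.0, 0, 0, 0.0, 1, -26.0, -0.0, -0.0, 0, 0, 0.0, 1, -32.5, -0.0, -0.0, 0, 0, 0.0, 1, -39.0, -0.0, -0.0, 0, 0, 0.0, 1, -45.5, -0.0, -0.0, 0, 0, 0.0, 1, -52.0, -0.0, -0.0, 0, 0, 0.0, 1]
[np.float64(586.2262125910609), np.float64(5.41912129148529), np.float64(53.4), np.float64(1.5417999999999998)]
186.025997175457
```

Tracking is excellent: the measured pose is within 0.2 mm of the plan. Carrying on.

play_rows(deltas=[-6.3,-1.2,0,0,0,-0.006,1,-12.9,-3.2,0,0,0,-0.0187,1,-19.4,-5.9,0,0,0,-0.0355,1,-26.1,-8.5,0,0,0,-0.0524,1,-32.7,-11,0,0,0,-0.069,1,-39.4,-13.4,0,0,0,-0.086,1,-46.2,-15.7,0,0,0,-0.103,1,-52.9,-17.8,0,0,0,-0.12,1,-59.8,-19.8,0,0,0,-0.1365,1,-66.6,-21.7,0,0,0,-0.1534,1])

```text
clock: 8.05
eef_pos: [606.4, 120.2, 52.0]
tool_rot: [-3.141, 0.0, 1.449]
force: [0.6, 1.3, -1.3]
width: 85.6
gripper_force: 0.5
```

```bash
python3 - <<'E'
from plan import *
j=get_image('top');s=read_state();print(s['eef_pos'],s['tool_rot'],s['force'])
P=plan((599.5,14.4),.2741,(581.1,-170),.029,0,85,.1)
F,a=caddy(np.array([np.interp(65,P[0],P[i]) for i in(2,3)]),np.interp(65,P[0],P[1]),j)
print([np.interp(65,P[0],P[i]) for i in(2,3,1)])
P=plan(F,a,(581.1,-170),.029,0,82,.2)
n=[607.25,121.09,53.4,1.4485]
L=P[0][-1];ss=np.arange(6.5,L,6.5)
for i in range(0,len(ss),10): print(ss[i:i+10][-1]);n=chunk(n,P,ss[i:i+10],11.5);print(n)
print(L)
E
```

```text
[605.87035693 118.86381728  52.00840558] [-3.14077990e+00  1.10148691e-03  1.44888888e+00] [-0.69114987 -1.04665202 -0.99851821]
A,L [  0.26486131 185.98346535]
nose [ 0.003 -0.571] side-x [0.008 0.533] side+x [0.019 0.482]
nose [-0.004  0.095] side-x [0.012 0.484] side+x [0.021 0.339]
F [586.2 -48.7] a 0.1161 origin [593.8  15.9]
[np.float64(586.2738942242406), np.float64(-49.1675205223223), np.float64(0.12238280559749637)]
A,L [9.38477718e-02 1.21459318e+02]
65.0
[-6.1, -4.3, -0.0, 0, 0, -0.0245, 1, -12.7, -6.5, -0.0, 0, 0, -0.0389, 1, -19.3, -8.5, -0.0, 0, 0, -0.0523, 1, -25.9, -10.4, -0.0, 0, 0, -0.0656, 1, -32.6, -12.2, -0.0, 0, 0, -0.079, 1, -39.2, -13.9, -0.0, 0, 0, -0.0924, 1, -45.7, -13.5, -0.0, 0, 0, -0.0933, 1, -52.2, -12.9, -0.0, 0, 0, -0.0933, 1, -58.7, -12.3, -0.0, 0, 0, -0.0933, 1, -65.1, -11.7, -0.0, 0, 0, -0.0933, 1]
[np.float64(587.6957260465333), np.float64(57.90352700021331), np.float64(53.4), np.float64(1.5417999999999998)]
117.0
[-6.5, 0.0, -0.0, 0, 0, 0.0, 1, -13.0, 0.0, -0.0, 0, 0, 0.0, 1, -19.5, 0.0, -0.0, 0, 0, 0.0, 1, -26.0, 0.0, -0.0, 0, 0, 0.0, 1, -32.5, 0.0, -0.0, 0, 0, 0.0, 1, -39.0, 0.0, -0.0, 0, 0, 0.0, 1, -45.5, 0.0, -0.0, 0, 0, 0.0, 1, -52.0, 0.0, -0.0, 0, 0, 0.0, 1]
[np.float64(586.1881283353415), np.float64(5.92538592974784), np.float64(53.4), np.float64(1.5417999999999998)]
121.45931849408709
```

Side-edge readings are now disturbed by the white stub lines, but the nose edge and tool yaw agree with the plan, so I'll follow it.

play_rows(deltas=[-6.5,-2.9,0,0,0,-0.017,1,-13.1,-5.6,0,0,0,-0.034,1,-19.7,-8.2,0,0,0,-0.0505,1,-26.4,-10.7,0,0,0,-0.067,1,-33.1,-13.1,0,0,0,-0.084,1,-39.7,-14.1,0,0,0,-0.0933,1,-46.2,-13.5,0,0,0,-0.0933,1,-52.6,-12.9,0,0,0,-0.0933,1,-59.1,-12.2,0,0,0,-0.0933,1,-65.6,-11.6,0,0,0,-0.0933,1])

```text
clock: 9.35
eef_pos: [587.2, 56.5, 51.9]
tool_rot: [-3.141, 0.0, 1.542]
force: [0.0, 1.0, 0.2]
width: 85.3
gripper_force: 0.6
```

```bash
python3 - <<'E'
from plan import *
j=get_image('top');cv2.imwrite('pics/t4.png',cv2.resize(j[110:230,130:350,::-1],(792,432),interpolation=2));s=read_state();print(s['eef_pos'],s['tool_rot'],s['force'])
P=plan((599.5,14.4),.2741,(581.1,-170),.029,0,85,.1)
F,a=caddy(np.array([np.interp(130,P[0],P[i]) for i in(2,3)]),np.interp(130,P[0],P[1]),j,10)
print([np.interp(130,P[0],P[i]) for i in(2,3,1)])
E
```

```text
[587.25067239  54.97658428  51.9981921 ] [3.14140163e+00 1.22647439e-03 1.54051346e+00] [ 0.16276333 -1.04779797  0.87837622]
A,L [  0.26486131 185.98346535]
nose [0.  0.5] side-x [-0.007  0.021] side+x [-0.004  0.494]
nose [0. 0.] side-x [-0.002  0.442] side+x [-0.004  0.209]
F [ 582.8 -114.5] a 0.0287 origin [584.7 -49.6]
[np.float64(582.7232929407263), np.float64(-114.04007404256892), np.float64(0.029)]
```

View pics/t4.png

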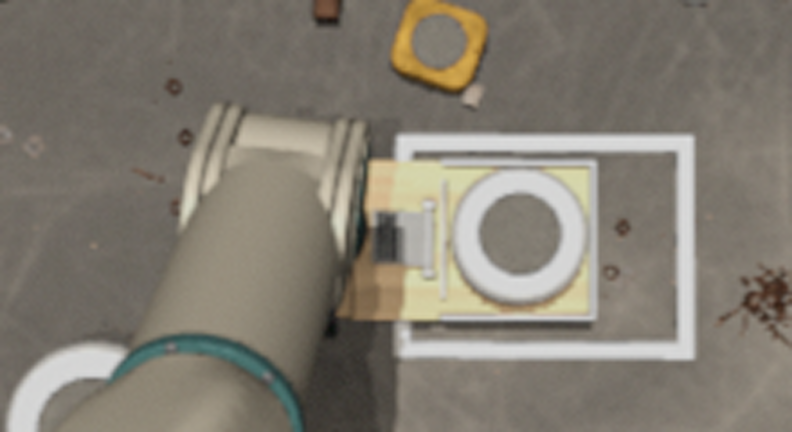

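The caddy is aligned and entering the bay, with its nose edge at about (597,240) in the crop and the closed line at (685,245). Now the final straight, slowing down.

play_rows(deltas=[-6.5,0,0,0,0,0,1,-13,0,0,0,0,0,1,-19.5,0,0,0,0,0,1,-26,0,0,0,0,0,1,-32,0,0,0,0,0,1,-37,0,0,0,0,0,1,-41,0,0,0,0,0,1,-44,0,0,0,0,0,1,-47,0,0,0,0,0,1,-50,0,0,0,0,0,1])

```text
clock: 10.65
eef_pos: [585.7, 7.0, 52.0]
tool_rot: [-3.142, -0.0, 1.542]
force: [-0.6, 0.4, -0.2]
width: 85.2
gripper_force: 0.5
```

```bash
python3 - <<'E'
from plan import *
for k in range(2):
  j=get_image('top');s=read_state();print(s['eef_pos'],s['tool_rot'],s['force'])
  F,a=caddy(np.array([581.3,-164]),.029,j,8)
E
```

```text
[585.73442464   6.21593491  51.9935219 ] [3.14156018e+00 5.01990386e-04 1.54127892e+00] [ 0.08333651 -0.05352462  0.2861574 ]
nose [ 0.011 -0.786] side-x [-0.002 -0.058] side+x [0.002 0.601]
nose [ 0.007 -0.119] side-x [-0.008  0.078] side+x [-0.004  0.274]
F [ 581.8 -163.1] a 0.0203 origin [583.1 -98.1]
[585.67537792   6.2687942   52.00457543] [-3.14153324e+00  5.18608010e-04  1.54108687e+00] [-0.15200905 -0.78805233 -0.63344508]
nose [0.006 1.333] side-x [-0.003 -0.113] side+x [-0.002  0.42 ]
nose [0. 0.] side-x [-0.008  0.078] side+x [-0.005  0.304]
F [ 581.6 -165.3] a 0.0257 origin [ 583.3 -100.4]
```

play_rows(deltas=[-1,0,0,0,0,0,1,-2.5,0,0,0,0,0,1,-4,0,0,0,0,0,1,-5,0,0,0,0,0,1,-5,0,0,0,0,0,1,-5,0,0,0,0,0,1])

```text
clock: 11.5
eef_pos: [585.5, 1.7, 52.0]
tool_rot: [-3.141, 0.0, 1.542]
force: [-0.2, 0.4, 0.8]
width: 85.7
gripper_force: 0.0
```

```bash
python3 - <<'E'
from plan import *
for k in range(3):
  j=get_image('top');s=read_state();print(s['clock'],s['eef_pos'],s['force'])
  F,a=caddy(np.array([581.3,-169]),.029,j,8)
cv2.imwrite('pics/t5.png',j[:,:,::-1])
E
```

```text
11.55 [585.52666739   1.72596848  51.96089747] [-0.37067913  0.28838222  0.30163581]
nose [ 0.021 -0.405] side-x [-0.006  0.029] side+x [-0.001  0.384]
nose [ 0.012 -0.024] side-x [0. 0.] side+x [-0.012  0.237]
F [ 581.6 -168.6] a 0.0202 origin [ 582.9 -103.6]
11.6 [585.5670135    1.75373309  51.98594469] [ 0.05133159  0.10921199 -0.68146034]
nose [ 0.021 -0.381] side-x [-0.007  0.044] side+x [-0.002  0.416]
nose [ 0.014 -0.   ] side-x [0.001 0.048] side+x [-0.012  0.197]
F [ 581.6 -168.6] a 0.0198 origin [ 582.9 -103.6]
11.65 [585.5611958    1.82095873  51.96259932] [-0.1210002  -1.10950003  0.00801439]
nose [ 0.022 -0.357] side-x [-0.008 -0.03 ] side+x [-0.003  0.388]
nose [ 0.013 -0.048] side-x [0.002 0.092] side+x [-0.008  0.221]
F [ 581.6 -168.6] a 0.019 origin [ 582.8 -103.6]
```

The caddy stands at about (583, −104), heading within 0.01 rad of the bay's. Now I back off, lift, close the fingers and go above the pedal tip.

play_rows(deltas=[10,0,0,0,0,0,1,25,0,0,0,0,0,1,25,0,-60,0,0,0,1,25,0,-110,0,0,0,0.5,10,0,-110,0,0,0,0,-15,0,-110,0,0,0,0,-40,0,-110,0,0,0,0,-40,0,-110,0,0,0,0,-40,0,-110,0,0,0,0])

```text
clock: 12.78
eef_pos: [584.1, -36.4, 161.3]
tool_rot: [-3.14, -0.001, 1.543]
force: [0.1, 0.7, -0.7]
width: -0.3
gripper_force: 0.0
```

```bash
python3 - <<'E'
from plan import *
j=get_image('top')
for k in range(1):
  F,a=caddy(np.array([581.3,-169]),.029,j,8)
s=read_state();print(s['eef_pos'],s['tool_rot'],s['width'],s['force'])
i=get_image('wrist');k=get_image('scene')
cv2.imwrite('pics/v6.png',np.hstack([i[:,:,::-1][:, :400],cv2.resize(k[150:270,210:340,::-1],(400,384),interpolation=2)]))
E
```

```text
Traceback (most recent call last):
  File "h.py", line 38, in caddy
    nf,sf=fit(N),[fit(q) for q in A]
                  ~~~^^^
  File "h.py", line 37, in <lambda>
    fit=lambda q:np.polyfit(*q[np.abs(q[:,1]-np.median(q[:,1]))<4][:,:2].T,1)
                 ~~~~~~~~~~^^^^^^^^^^^^^^^^^^^^^^^^^^^^^^^^^^^^^^^^^^^^^^^^^^
TypeError: expected non-empty vector for x
```

```bash
python3 - <<'E'
from plan import *
s=read_state();print(s['eef_pos'],s['tool_rot'],s['width'],s['force'])
i=get_image('wrist');k=get_image('scene')
cv2.imwrite('pics/v6.png',np.hstack([i[:,:,::-1][:, 56:456],cv2.resize(k[150:270,210:340,::-1],(400,384),interpolation=2)]))
E
```

```text
[584.24339138 -36.05377446 161.39531987] [-3.14053976e+00 -1.23257639e-03  1.54369829e+00] 0.05262289026867966 [ 0.67131935  0.71712559 -0.29273819]
```

View pics/v6.png

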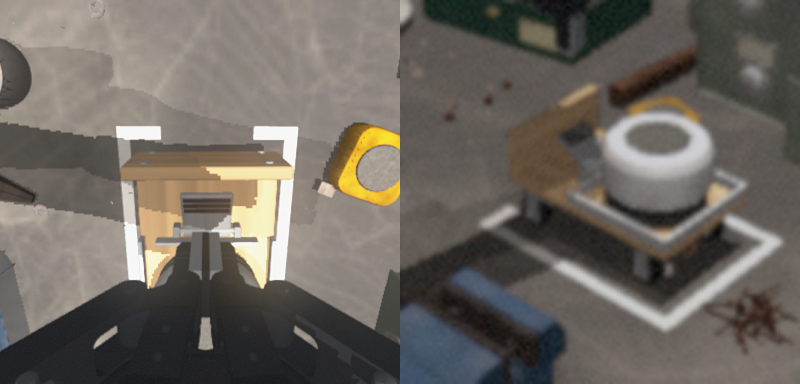

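```bash
python3 - <<'E'
from h import *
im=cv2.imread('pics/v6.png');print([im[r,160].tolist() for r in range(144,184,3)])
print('stub',ray('wrist',[(195,127),(195,139),(331,127),(331,139)],0).round(1).tolist())
print('board top rear',ray('wrist',[(191,152),(340,152)],97).round(1).tolist(),ray('wrist',[(178,163),(350,163)],97).round(1).tolist(),ray('wrist',[(177,180),(350,180)],97).round(1).tolist())
print('pedal rear edge',ray('wrist',[(238,193),(288,193)],83).round(1).tolist())
print('cap/axis',proj('wrist',[[584.5,-38,81],[582.9,-104,114]]).round(1).tolist())
E
```

```text
[[80, 85, 89], [81, 85, 90], [80, 85, 90], [79, 99, 117], [80, 100, 119], [78, 98, 116], [79, 101, 119], [78, 102, 123], [98, 131, 159], [99, 132, 162], [97, 129, 158], [95, 128, 157], [94, 124, 151], [98, 131, 160]]
stub [[522.8, 7.2], [521.8, -4.3], [652.9, 3.6], [653.3, -7.9]]
board top rear [[539.3, 2.0], [638.5, -0.7]] [[529.8, -5.2], [645.6, -8.4]] [[527.8, -17.1], [646.3, -20.4]]
pedal rear edge [[567.9, -32.4], [604.9, -33.4]]
cap/axis [[260.6, 198.6], [260.9, 301.0]]
```

The caddy is parked with its board just inside the rear stubs: the rear face is at y ≈ −9.6, so the origin is about −104.5. The cap is aboard, and the closed fingers are over the pedal. Pressing now, in steps.

play_rows(deltas=[-2.5,0,0,0,0,0,0,-2.5,0,35,0,0,0,0,-2.5,0,65,0,0,0,0,-2.5,0,75,0,0,0,0,-2.5,0,80,0,0,0,0,-2.5,0,84,0,0,0,0,-2.5,0,88,0,0,0,0,-2.5,0,92,0,0,0,0,-2.5,0,95,0,0,0,0,-2.5,0,97,0,0,0,0])

```text
clock: 14.18
eef_pos: [584.5, -40.5, 64.8]
tool_rot: [3.141, 0.0, 1.542]
force: [0.2, 0.8, 1.9]
width: 0.1
gripper_force: 1.2
```

play_rows(deltas=[0,0,1,0,0,0,0,0,0,2,0,0,0,0,0,0,3,0,0,0,0,0,0,3,0,0,0,0])

```text
clock: 14.68
eef_pos: [584.6, -40.6, 62.2]
tool_rot: [3.141, 0.0, 1.542]
force: [-0.2, 0.2, 3.4]
width: 0.2
gripper_force: 1.8
```

play_rows(deltas=[0,0,0.7,0,0,0,0,0,0,1.4,0,0,0,0,0,0,2,0,0,0,0,0,0,2,0,0,0,0])

```text
clock: 15.18
eef_pos: [585.5, -40.8, 61.6]
tool_rot: [3.139, 0.0, 1.541]
force: [-1.6, 0.4, 13.9]
width: -0.3
gripper_force: 6.8
```

The force jumped to 14 N at z ≈ 61.6 mm, so the pedal is at its stop. I'll release straight up.

play_rows(deltas=[0,0,-4,0,0,0,0,0,0,-20,0,0,0,0,0,0,-60,0,0,0,0,0,0,-115,0,0,0,0,40,0,-150,0,0,0,0,95,0,-150,0,0,0,0,150,0,-150,0,0,0,0,205,0,-150,0,0,0,0,205,0,-150,0,0,0,0])

```text
clock: 16.3
eef_pos: [589.1, 171.4, 209.9]
tool_rot: [-3.141, -0.003, 1.551]
force: [0.2, 0.3, -0.6]
width: -0.2
gripper_force: 0.0
```

```bash
python3 - <<'E'
from h import *
j=get_image('top');k=get_image('scene')
s=read_state();print(s['clock'],s['eef_pos'],s['force'])
cv2.imwrite('pics/v7.png',np.hstack([cv2.resize(j[130:220,225:335,::-1],(400,328),interpolation=2),cv2.resize(k[170:260,220:330,::-1],(400,328),interpolation=2)]))
try: caddy(np.array([581.3,-169]),.029,j,8)
except Exception as e: print(e)
E
```

```text
16.4 [589.92770183 164.62584132 210.17551297] [ 0.70914663 -0.80860262  0.03960449]
nose [ 0.    -1.105] side-x [-0.006  0.01 ] side+x [-0.003  0.534]
nose [-0.002  0.026] side-x [-0.006  0.258] side+x [-0.01   0.031]
F [ 581.5 -167.9] a 0.0301 origin [ 583.4 -103. ]
```

View pics/v7.png

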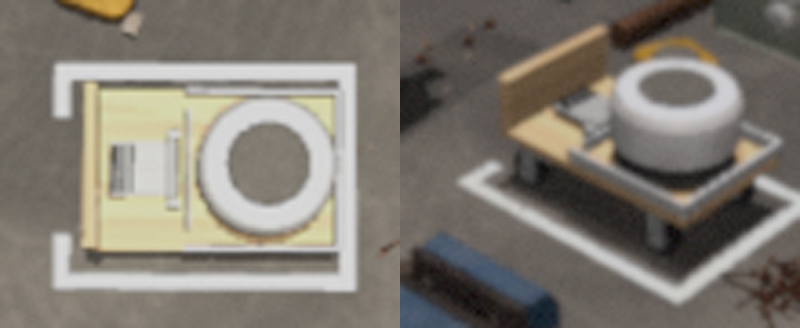

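The caddy stands centred in the bay at (583.4, −103.0), heading 0.030 against the bay's 0.029. The pedal lies level, the cap is aboard, and the tape measure is untouched. Handing in.

```bash
python3 -c "from cell import *;print(finish_job())"
```

```text
the job is handed in; nothing more can be done
None
```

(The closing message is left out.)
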